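Switch the marble sorter to its other chute

TASK

On the study desk stands a marble sorter with a seesaw gate. With a fingertip, press down the raised red pad so that the gate rocks over its pivot to the other side; then push the orange post fully aside, so that all three marbles feed down that other chute into its bin. Push only: leave the marbles to roll by themselves without touching them, pick nothing up, and leave the other things on the desk where they are.

Things in the scene. Friction and masses are not known exactly. Their poses are not given: they have to be found in the camera images.
- sorter: plywood marble sorter, fixed on the desk; baseboard 280 x 500 mm, 12 mm thick. Origin on the desk surface, 100 mm straight below the middle of the seesaw gate's axle. x points from the seesaw up the feed channel (away from the robot at yaw 0), y to the left (to the blue bin), z up. Baseboard spans x -105 to 175 mm.
- feed_mouth (a point): middle of the floor at the feed channel's lower mouth: sorter x 24 mm, y 0, 108 mm above the desk. The channel, 30 mm wide inside, rises at 9 degrees along +x to x = 165 mm; its 22 mm walls reach 153 mm above the desk at most.
- bin_left (a point): middle of the inner floor of the blue bin, fixed on the sorter at the foot of the left chute (origin 196 mm to +y of the sorter's origin); 98 mm along y x 92 mm along x, walls 52 mm above the desk, outer wall 95 mm
- bin_right (a point): the same for the green bin at the foot of the right chute, 196 mm to -y
- gate (a joint): tilt of the white seesaw gate (rad), a 170 mm trough on an axle along the sorter's x; -0.25 to 0.25. Positive: left (+y) end up, marbles run right to the green bin; negative: right end up, marbles run left to the blue bin. It may start either way. A brass weight over the axle (top 164 mm high) makes it snap over past level and stay. A push of about 0.5 N on a raised pad moves it.
- pad_left (a point): middle of the top face of the left red finger pad: flat, 50 mm (sorter x) x 40 mm (y), 6 mm thick, on the gate in front of the trough, 75 mm in front (-x) and 68 mm to the left (+y) of the axle's middle. About 120 mm above the desk when its side is up, 86 mm when down. Free space below and in front.
- pad_right (a point): the same for the right red finger pad, 68 mm to the right (-y) of the axle.
- stop (a joint): travel of the sliding stop (m): 0 to 0.005 at the start, blocking the feed channel; 0.045 fully aside, channel open. It slides to the sorter's +y, needs about 1.5 N and stays where it is left.
- post (a point): middle of the top of the orange upright post on the sliding stop: 16 mm along sorter x, 14 mm along y, 85 mm tall, top 200 mm above the desk. Push its -y face to the sorter's +y to open the channel. Closed, it stands at sorter x 55, y 45 mm. Its -y face is free from 150 mm above the desk up, over the channel wall; marbles reach 145 mm beside it.
- ball0: glass marble, 25 mm diameter, about 20 g, first (lowest), amber, in the queue behind the stop in the feed channel (tops about 140 to 150 mm above the desk); origin at its centre
- ball1: glass marble, 25 mm diameter, about 20 g, middle, green, in the queue behind the stop in the feed channel (tops about 140 to 150 mm above the desk); origin at its centre
- ball2: glass marble, 25 mm diameter, about 20 g, last (highest), amber, in the queue behind the stop in the feed channel (tops about 140 to 150 mm above the desk); origin at its centre
- glue: glue stick standing on the baseboard at the back left, 30 mm diameter, 95 mm tall; origin under its foot. Bystander.
- eraser: white eraser lying on the baseboard at the back right, 24 x 55 x 14 mm; origin under its middle. Bystander.
- pen: clear and red pen lying on the desk in front of the sorter, about 130 mm long, 11 mm thick; origin under its middle. Bystander.
- mug: blue mug, 80 mm across, 95 mm tall, left on the desk; origin under its foot. Bystander.
- calculator: grey pocket calculator, 150 x 78 x 16 mm, right on the desk; origin under its middle. Bystander.

How it is judged (in metres and radians):
On the way, in this order (a step that is already met when the one before it is completed fails the run):
1. the seesaw gate is rocked over to the other side while the marbles still wait behind the stop (distance of pad_left from where it was at the start of the episode above 0.0185 m and (value of joint gate above 0.2 rad or value of joint gate below -0.2 rad) and x of each of ball0, ball1, ball2 in the frame of sorter above 0.06 m and value of joint stop below 0.015 m), for 0.2 s.
2. the orange post is pushed fully aside (at least 38 of its 45 mm) (value of joint stop above 0.038 m), for 0.1 s.
At the end, for the whole second after the job is handed in: the gate rests (within 0.05 rad of its end stop) on the side opposite to where it began, the stop is at least 38 of 45 mm aside, and all three marbles lie in the bin on the gate's new low side (distance of pad_left from where it was at the start of the episode above 0.0185 m and value of joint stop above 0.038 m and ((value of joint gate below -0.2 rad and y of ball0 in the frame of sorter between 0.147 and 0.245 m and x of ball0 in the frame of sorter between -0.046 and 0.046 m and z of each of ball0, ball1, ball2 in the frame of sorter below 0.07 m and y of ball1 in the frame of sorter between 0.147 and 0.245 m and x of ball1 in the frame of sorter between -0.046 and 0.046 m and y of ball2 in the frame of sorter between 0.147 and 0.245 m and x of ball2 in the frame of sorter between -0.046 and 0.046 m) or (value of joint gate above 0.2 rad and y of ball0 in the frame of sorter between -0.245 and -0.147 m and x of ball0 in the frame of sorter between -0.046 and 0.046 m and z of each of ball0, ball1, ball2 in the frame of sorter below 0.07 m and y of ball1 in the frame of sorter between -0.245 and -0.147 m and x of ball1 in the frame of sorter between -0.046 and 0.046 m and y of ball2 in the frame of sorter between -0.245 and -0.147 m and x of ball2 in the frame of sorter between -0.046 and 0.046 m))); the robot touches nothing.
It fails at once if the robot touches a marble (contact force between any of ball0, ball1, ball2 and the arm above 0.2 N or contact force between any of ball0, ball1, ball2 and the fingers above 0.2 N).
It fails at once if a marble is lifted (height (world z) of any of ball0, ball1, ball2 above 0.18 m).
It fails at once if another thing on the desk is moved by more than 25 mm or lifted (distance of any of glue, eraser, pen, mug, calculator from where it was at the start of the episode above 0.025 m).
It also fails if it takes over 42 s, if anything falls off the work surface, if the arm or the gripper's body presses on something with over 40 N, if the wrist force passes 120 N, or if a joint passes its speed limit or range.

ROBOT

A 6-joint arm with a two-finger parallel gripper is mounted at the origin on the work surface. World frame = base frame: x ahead of the robot, y to its left, z up, the work surface at z = 0. Lengths are in mm, angles in rad, forces in N, time in s.
With the tool pointing down it reaches from about 425 to 950 mm from the base axis. Payload 14.7 kg.
Tool frame: the origin (TCP) lies at the very end of the fingers, on their centre line; the grasp point (between the pads) lies 19 mm behind it; z points along the fingers, y is the direction in which the jaws open and shut (so a half turn about z gives the same grasp; the last joint's range is limited). The gripper opens to 85 mm and grips with 20 to 120 N. Pads are 22 mm wide; open, the fingers measure 114 mm over their backs; the gripper's body (76 mm by 85 mm) begins 54 mm behind the grasp point. The pads swing forward as they close: fully open they stand 13 mm farther back than shut.
Start: joints at [-1.186, 0.48, 1.596, -0, 1.065, -0.047], TCP at [272.044, -590.326, 231.297] pointing down, gripper open.
Joint ranges: [-2.75, 2.75], [-0.82, 2.05], [0.23, 2.67], [-1.56, 4.7], [0.09, 2.69], [-2.92, 2.92]. Speed limits (rad/s): [1.89, 1.89, 2.39, 3.01, 3.01, 3.01].

INTERFACE

Orientations are given as a rotation vector (axis times angle).
In Python, from plant import arm, telemetry, eyes gives the robot as it stands. Calls block until the motion is done:
- arm.movep(position, orientation): joint-space move of the TCP to a pose.
- arm.move_linear(position, rot=None, max_speed=150): straight line of the TCP; rot=None keeps the orientation; max_speed is the mean speed in mm/s.
- arm.goto_joints(angles): joint-space move.
- arm.command_gripper(opening, grip_force=None): opening from 0.0 (shut) to 1.0 (fully open); grip_force is the grip in N (None keeps the last); returns when the fingers have stopped.
- arm.hold(seconds).
- arm.ik(position, orientation): joint angles nearest the present ones, or None.
- telemetry.get_state(): the state.
- eyes.snapshot(name): name is "side" or "top" or "wrist"; returns (picture, depth): 384x512x3 uint8, blue, green, red; 384x512 float32, mm along the optical axis (not along the pixel's ray), 0 where there is no reading.
- eyes.camera_info(name): a dict with "fx", "fy", "cx", "cy" (pixels), "k1" (the pictures are not rectified: a ray, as slopes to the right and down, at radius r is drawn at 1 + k1 r^2 times it, then the intrinsics apply), "xyz" and "rotation" of the camera in the world. Camera axes: x right, y down, z forward; pixel columns grow to the right and rows downward; lengths in mm; the calibration is good to about 2 mm. A picture is of the moment at which its call begins: read the wrist's pose just before it. camera_info takes no time and is no camera call; for the wrist camera it gives the pose at the moment of the call.
A pose or a line that the arm cannot do raises arm.PlanningError and nothing moves.
- arm.close_job(): hands the job in, once; it reports no verdict.
The state is a dict: "time": time; "q": joint angles; "joint_vel": joint speeds; "effort": joint torques, N m; "position": TCP position; "tool_rot": TCP orientation; "contact_force": force on the tool from outside, world axes, zero at the start; "ft_torque": the same for the moment, N m; "width": opening from 0.0 (shut) to 1.0 (fully open).
Only numpy, scipy, OpenCV 4.12 (cv2) and the standard library are available. Lean on these libraries where they do the work, as an engineer would, in place of code of your own. Each camera call takes 0.05 s, during which the arm holds its last target.

## Working session

There is one attempt and no reset: what is moved stays moved. The work goes in short steps, each a Python script; the robot and the scene stay as the last script left them, time stands still between calls to the robot, and variables do not carry over. Pictures are saved under pics/ and viewed, and the job is handed in when it is done.

```bash
ls; mkdir -p pics; python3 - <<'E'
from plant import arm, telemetry, eyes
import cv2
s=telemetry.get_state(); print(s['time'],s['position'],s['tool_rot'],s['width'])
for n in ['side','top']:
    i=eyes.camera_info(n); print(n,i)
    p,d=eyes.snapshot(n); cv2.imwrite(f'pics/{n}0.png',p)
    import numpy as np; np.save(f'{n}0.npy',d)
E
```

```text
pics
0.0 [ 271.87949589 -589.9054923   230.6670726 ] [-3.06740956e+00 -6.72792877e-01  3.57162926e-04] 1.001864002815273
side {'fx': 442.12264777876555, 'fy': 442.12264777876555, 'cx': 260.1423706094755, 'cy': 195.63400588600751, 'k1': -0.10263152061671839, 'xyz': array([  78.01286021,  832.8315887 , 1207.76091355]), 'rotation': array([-0.69936411,  2.65434579, -1.03577149])}
top {'fx': 423.2685379075003, 'fy': 423.2685379075003, 'cx': 251.37847832706086, 'cy': 199.49075518216006, 'k1': -0.05058712654648688, 'xyz': array([ 338.0180868 ,  -14.63527009, 1889.97761277]), 'rotation': array([-2.17585642,  2.13612296, -0.15364175])}
```

View pics/side0.png

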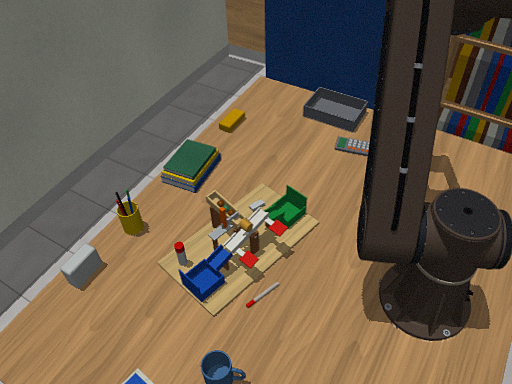

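View pics/top0.png

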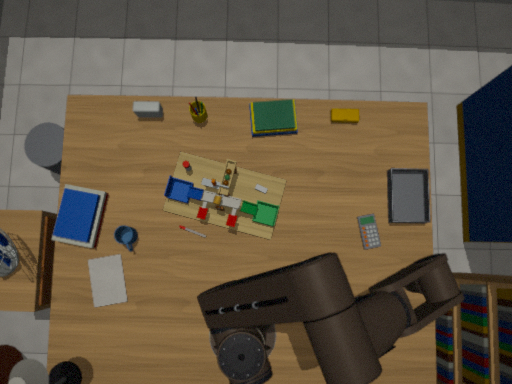

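The side view shows the sorter at about (240,250) px and the top view at about (225,195) px. Both views are free of the arm. I'll enlarge the sorter and extract colour blobs.

```bash
cat > h.py <<'E'
import numpy as np, cv2
from scipy.spatial.transform import Rotation as R
from plant import arm, telemetry, eyes
def K(i): return np.array([[i['fx'],0,i['cx']],[0,i['fy'],i['cy']],[0,0,1]])
def ray(i,uv):
    D=np.array([i['k1'],0,0,0,0.])
    n=cv2.undistortPoints(np.array([[uv]],float),K(i),D)[0,0]
    return R.from_rotvec(i['rotation']).apply([n[0],n[1],1.])
def onz(i,uv,z):
    d=ray(i,uv); o=i['xyz']; return o+d*(z-o[2])/d[2]
def proj(i,P):
    r=R.from_rotvec(i['rotation']).inv()
    p,_=cv2.projectPoints(np.array(P,float).reshape(-1,1,3),r.as_rotvec(),r.apply(-i['xyz']),K(i),np.array([i['k1'],0,0,0,0.]))
    return p[:,0]
def tri(i1,u1,i2,u2):
    d1,d2=ray(i1,u1),ray(i2,u2)
    A=np.stack([d1,-d2],1); s=np.linalg.lstsq(A,i2['xyz']-i1['xyz'],rcond=None)[0]
    a=i1['xyz']+s[0]*d1; b=i2['xyz']+s[1]*d2
    return (a+b)/2,np.linalg.norm(a-b)
def blobs(img,lo,hi,roi,amin=4):
    h=cv2.cvtColor(img,cv2.COLOR_BGR2HSV); m=cv2.inRange(h,np.array(lo),np.array(hi))
    z=np.zeros_like(m); x0,y0,x1,y1=roi; z[y0:y1,x0:x1]=m[y0:y1,x0:x1]
    n,l,s,c=cv2.connectedComponentsWithStats(z)
    return [(c[k].round(1),s[k][:5].tolist()) for k in range(1,n) if s[k][4]>=amin],z
E
python3 - <<'E'
from h import *
roi={'side':(150,175,330,320),'top':(155,145,295,245)}
for n in roi:
    p=cv2.imread(f'pics/{n}0.png'); x0,y0,x1,y1=roi[n]
    c=cv2.resize(p[y0:y1,x0:x1],None,fx=4 if n=='side' else 5,fy=4 if n=='side' else 5,interpolation=cv2.INTER_CUBIC); cv2.imwrite(f'pics/{n}0z.png',c)
    i=eyes.camera_info(n)
    for nm,lo,hi in [('red',(0,180,120),(5,255,255)),('red2',(174,180,120),(180,255,255)),('orange',(7,180,120),(17,255,255)),('blue',(105,150,60),(125,255,255)),('green',(55,150,60),(85,255,255))]:
        print(n,nm,blobs(p,lo,hi,roi[n])[0])
E
```

```text
side red [(array([277.7, 227.5]), [268, 220, 20, 16, 163]), (array([178.3, 245. ]), [174, 242, 9, 7, 48]), (array([248.5, 258.8]), [239, 250, 19, 18, 175]), (array([249.9, 302.8]), [246, 300, 9, 7, 27])]
side red2 []
side orange [(array([221.8, 208.5]), [219, 207, 6, 4, 17])]
side blue [(array([191.7, 182.3]), [175, 175, 30, 14, 40]), (array([165.5, 177.7]), [161, 176, 10, 4, 10]), (array([206.2, 274.3]), [179, 245, 53, 57, 1345])]
side green [(array([287.7, 207.9]), [269, 185, 37, 41, 535]), (array([274.7, 203.3]), [264, 194, 23, 17, 36]), (array([299.7, 214.4]), [297, 212, 6, 5, 9]), (array([292.2, 221.5]), [292, 220, 2, 4, 4])]
top red [(array([185.3, 163.7]), [183, 161, 6, 6, 29]), (array([202. , 212.8]), [197, 207, 11, 12, 81]), (array([231.3, 220.2]), [227, 214, 10, 13, 86]), (array([182., 227.]), [180, 226, 5, 3, 11])]
top red2 []
top orange [(array([213. , 180.2]), [212, 179, 3, 4, 10]), (array([226.6, 223.8]), [226, 222, 3, 4, 5])]
top blue [(array([167.5, 185.5]), [165, 177, 6, 18, 19]), (array([183.6, 190.9]), [167, 178, 36, 25, 534])]
top green [(array([260.7, 211.9]), [240, 201, 38, 25, 563])]
```

View pics/side0z.png

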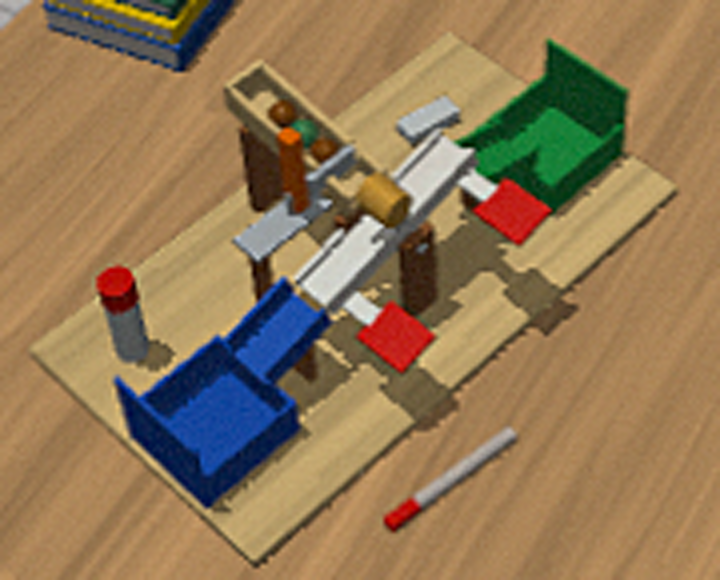

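View pics/top0z.png

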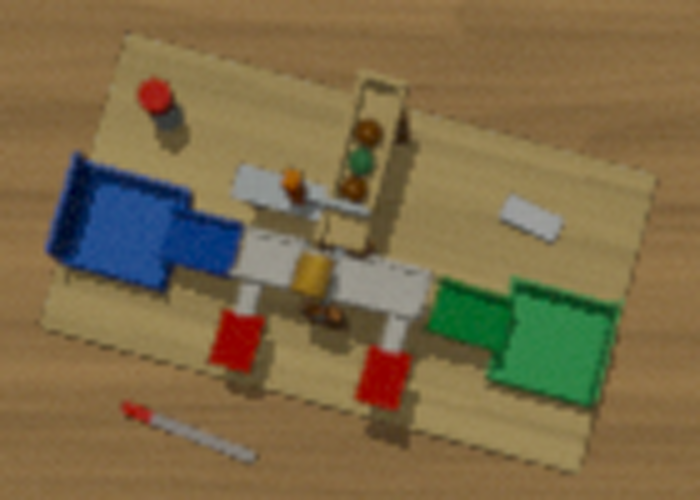

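Seen in the side view: the three marbles wait behind the grey stop blade, and the orange post is closed. I'll triangulate the pads, the post and the board corners.

```bash
python3 - <<'E'
from h import *
S,T=eyes.camera_info('side'),eyes.camera_info('top')
f=lambda z,k,o:(o[0]+(z[0]+.5)/k-.5,o[1]+(z[1]+.5)/k-.5)
t=[f(z,5,(155,145)) for z in [(128,33),(655,177),(577,470),(42,327)]]  # BackL, BackR, FrontR, FrontL
s=[f(z,4,(150,175)) for z in [(33,350),(450,33),(677,187),(255,563)]]
loc=np.array([[175,250],[175,-250],[-105,-250],[-105,250]],float)
W=[]
for n,i,c in (('top',T,t),('side',S,s)):
    w=np.array([onz(i,u,12)[:2] for u in c]); W.append(w); 
    # rigid fit
    a,b=loc-loc.mean(0),w-w.mean(0)
    yaw=np.arctan2((a[:,0]*b[:,1]-a[:,1]*b[:,0]).sum(),(a*b).sum())
    Rm=np.array([[np.cos(yaw),-np.sin(yaw)],[np.sin(yaw),np.cos(yaw)]]); o=w.mean(0)-Rm@loc.mean(0)
    print(n,w.round(0).tolist(),'yaw',yaw,'o',o,'res',np.linalg.norm(loc@Rm.T+o-w,axis=1).round(1))
w=(W[0]+W[1])/2;b=w-w.mean(0);yaw=np.arctan2((a[:,0]*b[:,1]-a[:,1]*b[:,0]).sum(),(a*b).sum())
Rm=np.array([[np.cos(yaw),-np.sin(yaw)],[np.sin(yaw),np.cos(yaw)]]); o=w.mean(0)-Rm@loc.mean(0)
print('mean',yaw,o)
np.save('pose.npy',[yaw,*o])
for nm,ut,us in [('padL',(202,212.8),(248.5,258.8)),('padR',(231.3,220.2),(277.7,227.5))]:
    P,e=tri(T,ut,S,us); print(nm,P.round(1),e.round(1),'loc',(Rm.T@(P[:2]-o)).round(1))
P=onz(T,(213,180.2),198); print('post top',P,(Rm.T@(P[:2]-o)).round(1))
P=onz(S,f((290,135),4,(150,175)),200); print('post side',P,(Rm.T@(P[:2]-o)).round(1))
E
```

```text
top [[806.0, 299.0], [683.0, -181.0], [418.0, -114.0], [536.0, 365.0]] yaw -0.24631082087029388 o [576.7994834  100.90254927] res [1.8 4.3 4.4 3.8]
side [[800.0, 301.0], [681.0, -180.0], [413.0, -112.0], [533.0, 370.0]] yaw -0.2447086136222834 o [573.07944559 103.27331146] res [4.1 1.7 3.2 2. ]
mean -0.24550856956069753 [574.93944384 102.08789413]
padL [520.1 183.1  80.8] 0.3 loc [-72.9  65.3]
padR [487.7  55.2 115.1] 0.1 loc [-73.2 -66.7]
post top [641.8855386  130.07695072 198.        ] [58.1 43.4]
post side [639.04774961 132.19156085 200.        ] [54.9 44.8]
```

Triangulation gives a right pad height of 115 mm and a left pad height of 81 mm. The right side is up, so I press the right pad and the marbles should go to the green bin. The pads and the post agree with the board pose within about 3 mm. Next I shut the gripper and move above the right pad.

```bash
cat >> h.py <<'E'
try:
    _p=np.load('pose.npy'); YAW=_p[0]; O=_p[1:3]; Rm=np.array([[np.cos(YAW),-np.sin(YAW)],[np.sin(YAW),np.cos(YAW)]])
except Exception: pass
def w(x,y,z): return [*(O+Rm@np.array([x,y])),z]
def loc(P): return Rm.T@(np.array(P[:2])-O)
def rots():
    # tool z down, tool y along +-sorter x
    out=[]
    for sg in (1,-1):
        y=np.array([*(Rm@[sg,0.]),0]); z=np.array([0,0,-1.]); x=np.cross(y,z)
        out.append(R.from_matrix(np.stack([x,y,z],1)).as_rotvec())
    return out
E
python3 - <<'E'
from h import *
tgt=w(-77,-70,250); q0=telemetry.get_state()['q']
best=None
for r in rots():
    q=arm.ik(tgt,r); print(q)
    qp=arm.ik(w(55,15,168),r); print('  post',qp)
    if q is not None and qp is not None and (best is None or abs(q[5])<best[0]): best=(abs(q[5]),r)
np.save('rot.npy',best[1])
arm.command_gripper(0.0,20)
arm.movep(tgt,best[1])
s=telemetry.get_state(); print(s['time'],s['position'],loc(s['position']),s['contact_force'],s['width'])
p,d=eyes.snapshot('top'); cv2.imwrite('pics/top1.png',cv2.resize(p[125:265,135:315],None,fx=4,fy=4,interpolation=cv2.INTER_CUBIC))
p,d=eyes.snapshot('side'); cv2.imwrite('pics/side1.png',cv2.resize(p[145:320,150:350],None,fx=3.4,fy=3.4,interpolation=cv2.INTER_CUBIC))
E
```

```text
[ 4.66695084e-02  2.29351709e-01  1.93897972e+00 -8.88178420e-16
  9.73261223e-01  2.92178078e-01]
  post [ 1.14649298e-01  5.31707653e-01  1.68086111e+00 -8.88178420e-16
  9.29023893e-01  3.60157868e-01]
[ 4.66695084e-02  2.29351709e-01  1.93897972e+00 -4.44089210e-16
  9.73261223e-01 -2.84941458e+00]
  post [ 1.14649298e-01  5.31707653e-01  1.68086111e+00 -4.44089210e-16
  9.29023893e-01 -2.78143479e+00]
3.275 [483.45156057  52.30972094 249.94667344] [-76.64594437 -70.52161742] [0.57398175 0.66076105 0.14047375] -0.0009811918510009997
```

View pics/side1.png

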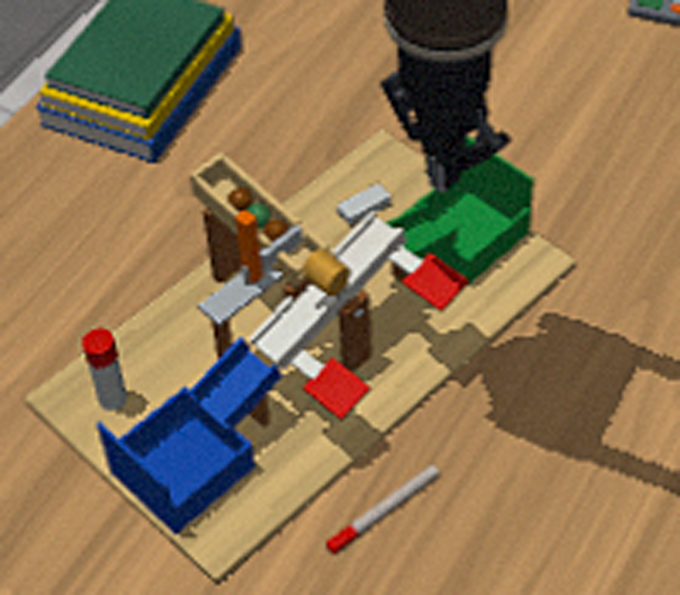

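The side view shows the shut fingers above the right pad, with the tip at about (440,185) and the pad at about (435,280) in the crop. The gate and marbles are unchanged. Now I press in small steps and watch the force.

```bash
python3 - <<'E'
from h import *
r=np.load('rot.npy')
print(proj(eyes.camera_info('side'),[telemetry.get_state()['position']]))
arm.move_linear(w(-77,-70,130),max_speed=120)
f0=telemetry.get_state()['contact_force']
for z in [120,112,104,98,93,89]:
    arm.move_linear(w(-77,-70,z),max_speed=60)
    s=telemetry.get_state(); f=s['contact_force']-f0; print(z,round(s['time'],2),f.round(2))
    if abs(f[2])>8: break
arm.hold(.2)
p,d=eyes.snapshot('side'); cv2.imwrite('pics/side2a.png',p)
arm.move_linear(w(-77,-72,215),max_speed=200)
arm.hold(.2)
S,T=eyes.camera_info('side'),eyes.camera_info('top')
a,_=eyes.snapshot('side'); b,_=eyes.snapshot('top')
print(blobs(a,(0,180,120),(5,255,255),(150,175,330,320))[0]); print(blobs(b,(0,180,120),(5,255,255),(155,145,295,245))[0])
cv2.imwrite('pics/side2.png',cv2.resize(a[145:320,150:350],None,fx=3.4,fy=3.4,interpolation=cv2.INTER_CUBIC))
print(telemetry.get_state()['time'])
E
```

```text
[[279.86677503 198.56629505]]
120 4.84 [-1.24 -0.85  0.9 ]
112 5.12 [-0.18 -0.55  0.71]
104 5.41 [-0.75 -1.6   0.56]
98 5.66 [ 0.15 -1.29  0.12]
93 5.91 [-0.04 -0.08  0.73]
89 6.16 [-0.77  0.15  0.13]
[(array([276.8, 234.2]), [269, 228, 16, 13, 103]), (array([178.1, 244.9]), [174, 241, 9, 8, 52]), (array([248.2, 252.4]), [239, 246, 20, 14, 144]), (array([249.9, 302.8]), [246, 300, 9, 7, 30])]
[(array([185.4, 163.6]), [183, 161, 6, 6, 29]), (array([199. , 211.3]), [197, 206, 5, 11, 40]), (array([182., 227.]), [180, 226, 5, 3, 11])]
7.4917
```

View pics/side2.png

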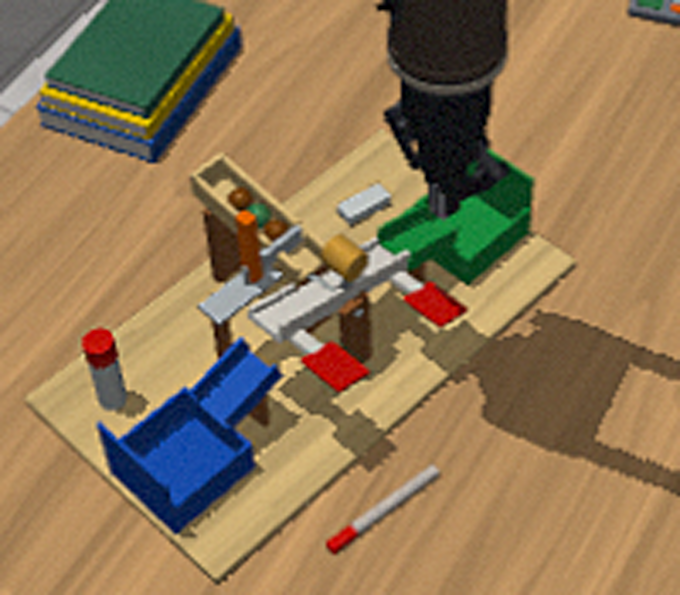

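The gate has rocked over: the right pad is now low and the left one high. The marbles still wait behind the closed stop. I'll check the pad heights, then move beside the post.

```bash
python3 - <<'E'
from h import *
S=eyes.camera_info('side')
for n,u,y,zs in (('L',(248.2,252.4),66,(110,115,120)),('R',(276.8,234.2),-66,(80,85,90))):
    print(n,u,[proj(S,[w(-73,y,z)])[0].round(1).tolist() for z in zs])
r=np.load('rot.npy')
arm.move_linear(w(-70,-65,255),max_speed=200)
arm.movep(w(55,10,255),r)
arm.move_linear(w(55,10,174),max_speed=120)
s=telemetry.get_state(); print(s['time'],loc(s['position']),s['position'][2],s['contact_force'])
a,_=eyes.snapshot('side'); b,_=eyes.snapshot('top')
cv2.imwrite('pics/side3.png',cv2.resize(a[145:320,150:350],None,fx=3.4,fy=3.4,interpolation=cv2.INTER_CUBIC))
E
```

```text
L (248.2, 252.4) [[248.0, 253.4], [248.0, 252.5], [247.9, 251.5]]
R (276.8, 234.2) [[277.4, 234.4], [277.4, 233.5], [277.4, 232.5]]
9.3083 [55.3486268  10.04849228] 174.776731083485 [-0.48769714 -0.50754366  0.21577489]
```

View pics/side3.png

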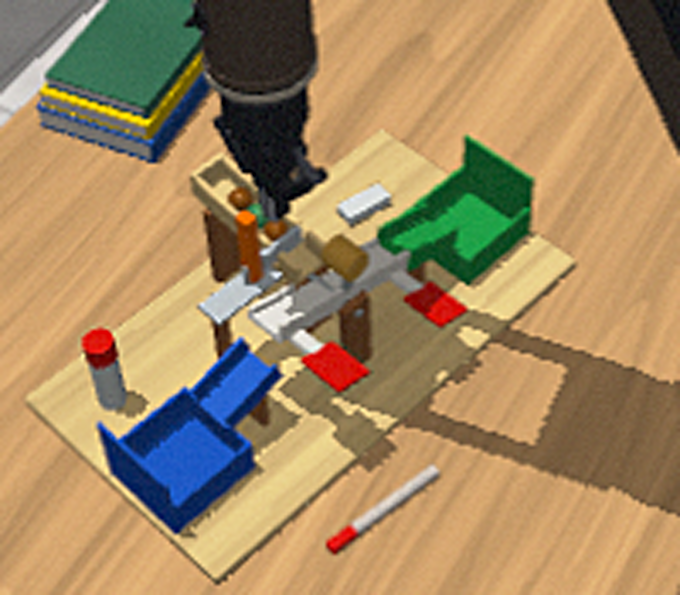

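The pad heights of about 116 and 82 mm mirror the start, so the gate is fully over. In the picture the fingertip is at (275,210) on the -y side of the post (247,240), above the channel. Now I push along +y in steps, watching the force.

```bash
python3 - <<'E'
from h import *
f0=telemetry.get_state()['contact_force']
yv=np.array([*(Rm@[0,1.]),0])
for y in [22,30,38,46,54,60,64,67,69,71,73,75]:
    arm.move_linear(w(55,y,172),max_speed=60)
    s=telemetry.get_state(); f=s['contact_force']-f0; print(y,round(s['time'],2),loc(s['position']).round(1),'fy',round(float(f@yv),2),f.round(1))
    if abs(f@yv)>9: break
a,_=eyes.snapshot('side'); b,_=eyes.snapshot('top')
cv2.imwrite('pics/side4.png',cv2.resize(a[145:320,150:350],None,fx=3.4,fy=3.4,interpolation=cv2.INTER_CUBIC))
E
```

```text
22 9.76 [54.9 22.6] fy -0.18 [ 0.5 -0.3  0.2]
30 10.04 [55.  30.4] fy 0.21 [ 0.3  0.2 -1. ]
38 10.32 [55.  38.4] fy -0.62 [-0.1 -0.6 -1.5]
46 10.61 [55.  46.5] fy -0.65 [ 0.2 -0.7 -1.2]
54 10.89 [55.  54.5] fy -0.67 [-0.  -0.7 -0.2]
60 11.14 [55.  60.4] fy -0.33 [ 0.4 -0.4 -1.3]
64 11.39 [55.  64.3] fy 0.41 [ 0.9  0.2 -1.4]
67 11.64 [55.  67.2] fy -0.2 [ 0.2 -0.3 -0.7]
69 11.89 [55.  69.2] fy -0.19 [ 0.6 -0.3 -1.6]
71 12.14 [55.  71.2] fy 0.55 [ 0.3  0.5 -0.7]
73 12.39 [55.  71.6] fy -11.15 [ -1.4 -11.2   1.8]
```

View pics/side4.png

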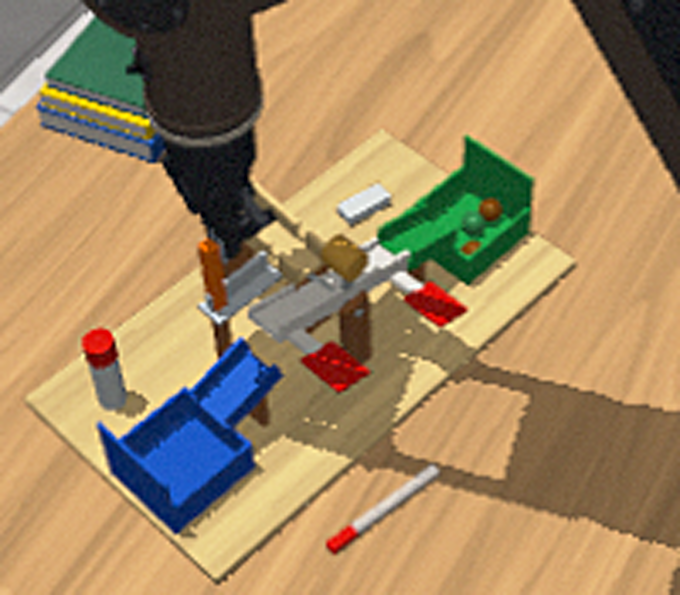

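The force jumped to 11 N at the predicted end of travel (TCP y 71.6 mm), so the stop is fully aside. All three marbles are in the green bin, near (480,225) in the crop. Next I retract and check before handing in.

```bash
python3 - <<'E'
from h import *
arm.move_linear(w(55,62,173),max_speed=60)
arm.move_linear(w(55,55,280),max_speed=150)
arm.movep(w(-60,-250,300),np.load('rot.npy')) 
arm.hold(.5)
s=telemetry.get_state(); print(s['time'],s['position'],s['contact_force'])
S,T=eyes.camera_info('side'),eyes.camera_info('top')
a,_=eyes.snapshot('side'); b,_=eyes.snapshot('top')
cv2.imwrite('pics/side5.png',cv2.resize(a[145:320,150:350],None,fx=3.4,fy=3.4,interpolation=cv2.INTER_CUBIC))
cv2.imwrite('pics/top5.png',cv2.resize(b[145:245,155:295],None,fx=5,fy=5,interpolation=cv2.INTER_CUBIC))
print('pads',blobs(a,(0,180,120),(5,255,255),(150,175,330,320))[0])
for c,u in blobs(a,(6,150,90),(18,255,255),(150,175,330,320))[0]: print('orange',c,u,'post?',loc(onz(S,c,190)).round(),'bin?',loc(onz(S,c,25)).round())
E
```

```text
15.4333 [ 456.05495728 -125.68950815  299.95300281] [ 0.02414033 -0.32595343  0.17921335]
pads [(array([277.7, 233.8]), [269, 228, 18, 13, 111]), (array([178.1, 244.8]), [174, 242, 9, 7, 48]), (array([248.2, 252.4]), [239, 246, 20, 14, 138]), (array([249.8, 302.9]), [246, 300, 9, 7, 30])]
orange [293.4 204.9] [292, 204, 4, 3, 11] post? [ -88. -121.] bin? [   4. -235.]
orange [212.1 224.1] [208, 215, 9, 21, 104] post? [ 38. 102.] bin? [151.  23.]
orange [287.7 217.3] [286, 216, 4, 4, 9] post? [-109.  -71.] bin? [ -20. -178.]
orange [252.9 234.4] [250, 233, 7, 4, 14] post? [-78.  46.] bin? [ 16. -41.]
```

View pics/side5.png

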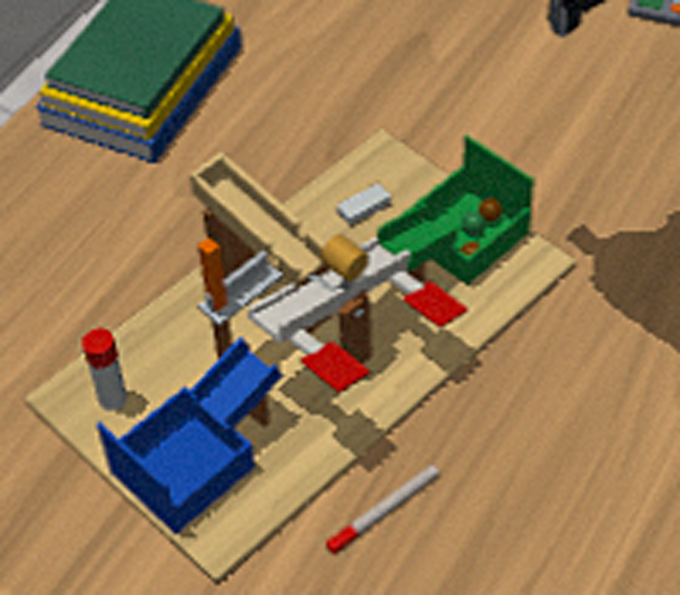

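View pics/top5.png

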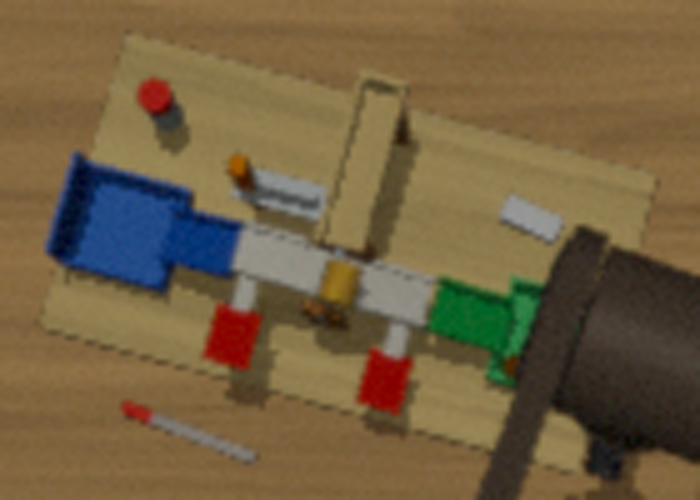

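The side view shows an empty channel and all three marbles in the green bin, at (488,208), (473,222) and (470,247). Glue, eraser and pen are where they were. In the top view the arm hides part of the green bin. One last number for the post travel and a check for rest, then hand in.

```bash
python3 - <<'E'
from h import *
T,S=eyes.camera_info('top'),eyes.camera_info('side')
b,_=eyes.snapshot('top'); a,_=eyes.snapshot('side')
for c,u in blobs(b,(7,180,120),(17,255,255),(195,165,220,190))[0]: print('post now',loc(onz(T,c,198)).round(1),'before',loc(onz(T,(213,180.2),198)).round(1))
for nm,z in (('amber far',(488,208)),('green',(473,222)),('amber near',(470,245))):
    u=(150+(z[0]+.5)/3.4-.5,145+(z[1]+.5)/3.4-.5); print(nm,[loc(onz(S,u,h)).round().tolist() for h in (25,45)])
for c,u in blobs(a,(6,150,90),(18,255,255),(280,195,310,225))[0]: print(c)
print(telemetry.get_state()['time']); arm.close_job()
E
```

```text
post now [56.1 88.8] before [58.1 43.4]
amber far [[2.0, -232.0], [-9.0, -218.0]]
green [[0.0, -206.0], [-11.0, -193.0]]
amber near [[-18.0, -181.0], [-29.0, -168.0]]
[293.5 205.2]
[287.7 217.6]
15.6333
the job is handed in; nothing more can be done
```

I handed the job in at 15.6 s. The gate is rocked to the right, the post is fully aside and all three marbles are in the green bin.

**What I did:** The right red pad was the raised one, so I pressed it with the shut fingertips until the gate snapped over. I then pushed the orange post to +y until it met its end stop, where the force rose to 11 N. After that I backed off and moved the arm clear.

**Last checks:**
- **Gate:** the pads measured about 116 mm on the left and 82 mm on the right, mirroring the start (115 mm on the right, 81 mm on the left).
- **Stop:** the post moved from y 43 mm to y 89 mm, about 45 mm of travel.
- **Marbles:** all three were at y -232 to -168 mm and x -29 to 2 mm in the sorter frame, inside the green bin's limits. The two amber ones had not moved between the last two pictures.
- **Bystanders:** the glue stick, eraser and pen looked unmoved. I did not re-check the mug or the calculator, but the arm never went low near them.

**Limits:** my sorter pose from the two cameras disagreed by about 4 mm, with corner residuals up to 4.4 mm. In the final top view the arm hid part of the green bin, and the marble nearest the camera was partly behind the bin wall, so the marble positions come from the side view alone.

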